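Load a loudspeaker into the sliding test tray and send it home

TASK

Pull the tray of the grey bench rack out until it locks in the out position, and set the loudspeaker down gently, face down as it stands now, flat on the floor of the tray's open bay. Then press the raised black release tab beside the bay down and, holding it down, push the tray back past the catch, and push the tray fully home with the loudspeaker in it. Leave the cup, the knife and the meter where they are.

Things in the scene. Friction and masses are not known exactly. Their poses are not given: they have to be found in the camera images.
- rack_front (a point): Bottom centre of the open front face of the bench rack, a grey painted steel case fixed to the table, 260 deep (x) x 230 wide (y) x 112 high. Its x points into the rack, away from the robot; the tray slides out along -x; y is to the left, z up.
- tray (a joint): How far the aluminium tray is pulled out, in m: 0 = fully home, 0.150 = end stop. It starts between 0 and 0.04. Slides with about 2.5 N of friction and stays where it is left. From 0.146 on a sprung tooth pops up in front of the case's catch and the tray is locked against going back (3 to 4 mm of play) until the tab is pressed.
- tray_handle (a point): Middle of the tray's handle, a steel bar 10 in diameter, 120 long along y, 85 above the table, its axis 42 in front of the front panel (222 wide, 12 to 104 above the table). The slot between bar and panel is 37 wide, 110 long, open above and below: a finger put down into it can pull the bar or push the panel. Axes as the rack's (x into the rack). Moves with the tray.
- tray_bay (a point): Centre of the floor of the tray's open bay (black rubber, 20 above the table), 148 (x) x 152 (y); 124 behind the handle bar's axis, 20 to the +y side of the tray's middle. Round it: front panel (top 104 above the table), rear bulkhead (top 90), side walls (tops 45 at +y, 55 at -y). It is clear of the case (top 112, opening 104 high) only with the tray out. Axes as the rack's.
- tab (a joint): Height of the sprung release tab, in m: 0.009 = up (locks the tray once it is out), 0.001 = held down by the catch while the tray is in, -0.003 = pressed fully down. Its tooth clears the catch below 0.001. It takes 1.3 N to start and 4 N fully down, and springs up when let go unless the tray has gone back 8 mm or more, when the catch holds it down.
- tab_pad (a point): Top centre of the release tab's black pad, 40 (x) x 28 (y); 95 behind the handle bar's axis, 78 to the -y side of the tray's middle; 80 above the table when up, 68 pressed. At its rear (+x) end stands an upstand 14 high, its face 20 behind this point: a fingertip pressing the pad can push on it to move the tray back. With the tray out the case is 65 behind it. Axes as the rack's.
- speaker_center (a point): Point on the axis of the only loudspeaker on this table, 30 above its underside. It stands face down: round black flange 90 in diameter, 6 thick, a basket tapering to 52 at 24 up, then a plain steel magnet can 52 in diameter from 24 to 58 above the underside (grip here), an orange board and green terminal, 70 high over all. z points up. 0.25 to 0.5 kg.
- cup: Bystander: clear plastic cup, 80 in diameter at the rim, 115 high. Origin: centre of its underside. May stand on either side of the rack.
- knife: Bystander: utility knife lying on the table, about 180 x 30 x 20. Origin: centre of its handle's underside.
- meter: Bystander: black hand meter lying on the table, 150 x 80 x 41. Origin: centre of its underside.
There are look-alikes about, which are no part of the job. What is shaped like the part that bears speaker_center but pink or purple is not meant.

How it is judged:
By the outcome, as a careful person would: the job done as asked, in the order asked, and still so for the second after the job is handed in, with the robot touching nothing.
It also fails if it takes over 72 s, if anything falls off the work surface, if the arm or the gripper's body presses on something with over 40 N, if the wrist force passes 120 N, or if a joint passes its speed limit or range.

ROBOT

A 6-joint arm with a two-finger parallel gripper is mounted at the origin on the work surface. World frame = base frame: x ahead of the robot, y to its left, z up, the work surface at z = 0. Lengths are in m, angles in rad, forces in N, time in s.
With the tool pointing down it reaches from about 0.3 to 0.875 m from the base axis. Payload 6.4 kg.
Tool frame: the origin (TCP) lies midway between the tips of the shut fingers; the grasp point (between the pads) lies 19 mm behind it; z points along the fingers, y is the line along which they close (so a half turn about z gives the same grasp; the last joint's range is limited). The gripper opens to 88 mm and grips with 3 to 60 N. Pads are 18 mm wide; open, the fingers measure 123 mm over their backs; the gripper's body (75 mm by 187 mm) begins 45 mm behind the grasp point.
Start: joints at [-1.318, 0.181, 1.607, -0, 1.354, -0.206], TCP at [0.255, -0.516, 0.2] pointing down, gripper open.
Joint ranges: [-2.99, 2.99], [-0.89, 2.07], [0.3, 2.58], [-1.14, 4.28], [0, 2.63], [-3.12, 3.12]. Speed limits (rad/s): [2.57, 2.57, 3.01, 3.14, 3.14, 3.14].

INTERFACE

Orientations are given as a rotation vector (axis times angle).
In Python, from station import manip gives the robot as it stands. The module is installed in compiled form; this text tells all that it offers.
- The arm moves only by the tool apply_moves, never from a script. Its argument "series" is text: rows parted by semicolons, each of 7 numbers parted by spaces: the shift along the tool's x, y, z in m, then the turn, a rotation vector about the tool's x, y, z in rad, then the opening, from -1 (shut) to 1 (fully open). A call has exactly 10 rows; each row is the pose to reach, as a shift and turn from the pose commanded when the call began, along the tool's axes at that moment; what a row does not reach only later rows make up. A row lasts 1/10 s, in which the tool goes at most 50 mm and 8.59 degrees, less where a joint would pass 70% of its speed; a pose out of reach is approached as far as the arm can. A call with a gripper value outside its range is refused whole. The fingers move at their own pace and stop on an object; the grip force is fixed at half the most. Time passes only in rows, so rows that repeat a pose let the fingers close, or fill a call up. It gives the time, the measured TCP pose, the force, the opening and the grip force at its end, in the units of the state.
- manip.read_state(): the state, without advancing time (a new reading comes with each control period).
- manip.grab_frame(name): name is "scene" or "top" or "wrist"; returns a dict with "image" (400x640x3 uint8, red, green, blue), "intrinsics" (3x3 intrinsics, pixels), "k1" (the pictures are not rectified: a ray, as slopes to the right and down, at radius r is drawn at 1 + k1 r^2 times it, then the intrinsics apply), "world_from_camera" (4x4, takes a point from camera to world coordinates). Camera axes: x right, y up, looking along -z (the intrinsics and any distortion apply to the point x, -y, -z); pixel columns grow to the right and rows downward; lengths in m; the calibration is good to about 2 mm. A picture is of the moment at which its call begins. There is no depth.
- manip.hand_in(): hands the job in; it is judged then, once.
The state is a dict: "time_s": time; "joint_positions": joint angles; "joint_vel": joint speeds; "tau": joint torques, N m; "position": TCP position; "ee_rot": TCP orientation; "contact_force": force on the tool from outside, world axes, zero at the start; "wrist_torque": the same for the moment, N m; "finger_gap": finger opening in m; "gripper_force": force on a finger pad.
Only numpy, scipy, OpenCV 4.12 (cv2) and the standard library are available. Lean on these libraries where they do the work, as an engineer would, in place of code of your own. Each camera call takes 0.05 s, during which the arm holds its last target. There are 200 camera calls.

## Working session

There is one attempt and no reset: what is moved stays moved. The work goes in short steps, Python scripts to look and compute and a tool call to move; the robot and the scene stay as the last step left them, time stands still between calls to the robot, and variables do not carry over. Pictures are saved under pics/ and viewed, at most 10 in all, crops included, and the job is handed in when it is done.

Besides the shell and the picture viewer there is one more tool, called after ">>>" as name(argument=value, ...) on one line, values as JSON. apply_moves: Moves the arm, as the interface text tells. Its arguments: {"type":"object","properties":{"series":{"type":"string"}},"required":["series"]}

```bash
mkdir -p pics
cat > h.py <<'E'
import numpy as np, cv2, json
from station import manip
from scipy.spatial.transform import Rotation as R
def grab(n,save):
    f=manip.grab_frame(n); cv2.imwrite(f'pics/{save}.png',f['image'][:,:,::-1])
    np.savez(f'pics/{save}.npz',K=f['intrinsics'],k1=f['k1'],T=f['world_from_camera']); return f
def load(s):
    d=np.load(f'pics/{s}.npz'); return d['K'],float(d['k1']),d['T']
def proj(s,P):
    K,k1,T=load(s); P=np.atleast_2d(P); c=(P-T[:3,3])@T[:3,:3]
    a=np.c_[c[:,0]/-c[:,2],-c[:,1]/-c[:,2]]; r2=(a**2).sum(1,keepdims=True); a=a*(1+k1*r2)
    return a@K[:2,:2].T+K[:2,2]
def ray(s,uv):
    K,k1,T=load(s); uv=np.atleast_2d(uv).astype(float)
    a=(uv-K[:2,2])@np.linalg.inv(K[:2,:2]).T; b=a.copy()
    for _ in range(30): b=a/(1+k1*(b**2).sum(1,keepdims=True))
    d=np.c_[b[:,0],-b[:,1],-np.ones(len(b))]@T[:3,:3].T
    return T[:3,3],d
def atz(s,uv,z):
    o,d=ray(s,uv); return o+d*((z-o[2])/d[:,2])[:,None]
E
python3 - <<'E'
from h import *
for n in("scene","top"):
    f=grab(n,n+"0"); print(f['intrinsics'][0,0],f['k1'],np.round(f['world_from_camera'],3).tolist())
print(manip.read_state())
E
```

```text
451.245772022667 -0.04178076520579077 [[0.584, -0.548, 0.6, 1.325], [0.812, 0.406, -0.42, -0.488], [-0.013, 0.732, 0.681, 0.958], [0.0, 0.0, 0.0, 1.0]]
471.6369391696277 -0.13623105764035395 [[0.006, 0.996, -0.087, 0.415], [-1.0, 0.007, 0.016, 0.066], [0.017, 0.087, 0.996, 1.514], [0.0, 0.0, 0.0, 1.0]]
{'time_s': 0.1, 'joint_positions': array([-1.31830808e+00,  1.81461010e-01,  1.60784880e+00,  5.45191061e-05,
        1.35380798e+00, -2.06319674e-01]), 'joint_vel': array([ 0.00063125, -0.00091874, -0.00300137,  0.00092953, -0.00106838,
       -0.00078712]), 'tau': array([ 7.18624760e-04, -4.34819484e+01, -3.42695618e+01,  7.04874960e-02,
        3.40395968e-02, -3.56800797e-05]), 'position': array([ 0.2545479 , -0.51501707,  0.19923212]), 'ee_rot': array([-3.05780777e+00, -7.14024175e-01, -2.82825258e-05]), 'contact_force': array([ 0.1585946 ,  1.18660432, -0.8607334 ]), 'wrist_torque': array([0.03675688, 0.01114496, 0.0335757 ]), 'gripper_force': 0.0, 'finger_gap': 0.08795519366985959}
```

View pics/top0.png

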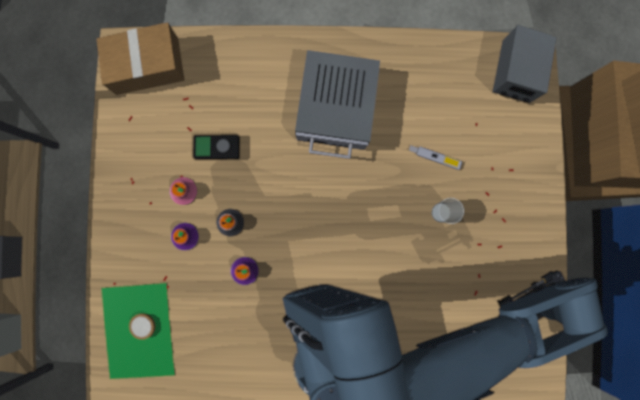

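View pics/scene0.png

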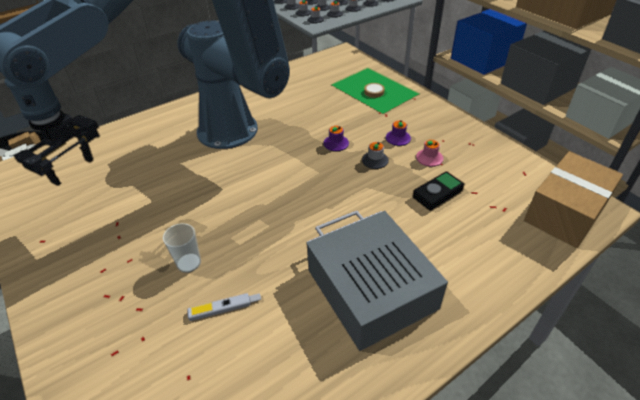

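Top view: the rack is centred at about (338,100) with its handle at (330,150), the grey speaker at (230,222), the meter at (216,147), the knife at (436,157) and the cup at (448,211). The scene view agrees. I'll zoom in to measure.

Run:
```python
from h import *
im=cv2.imread('pics/top0.png')[40:165,280:400]; im=cv2.resize(im,None,fx=4,fy=4,interpolation=cv2.INTER_CUBIC)
im2=cv2.imread('pics/top0.png')[195:250,200:260]; im2=cv2.resize(im2,None,fx=5,fy=5,interpolation=cv2.INTER_CUBIC)
o=np.zeros((500,800,3),np.uint8); o[:500,:480]=im; o[:275,490:790]=im2
cv2.imwrite('pics/c1.png',o)
print(atz('top0',[[307,51],[380,61],[370,145],[297,133]],.112).round(3))
print(atz('top0',[[230,222]],.06).round(3), atz('top0',[[330,150]],.085).round(3))
```

```text
[[ 0.987  0.078  0.112]
 [ 0.958 -0.149  0.112]
 [ 0.692 -0.115  0.112]
 [ 0.726  0.106  0.112]]
[[0.457 0.311 0.06 ]] [[0.68  0.005 0.085]]
```

View pics/c1.png

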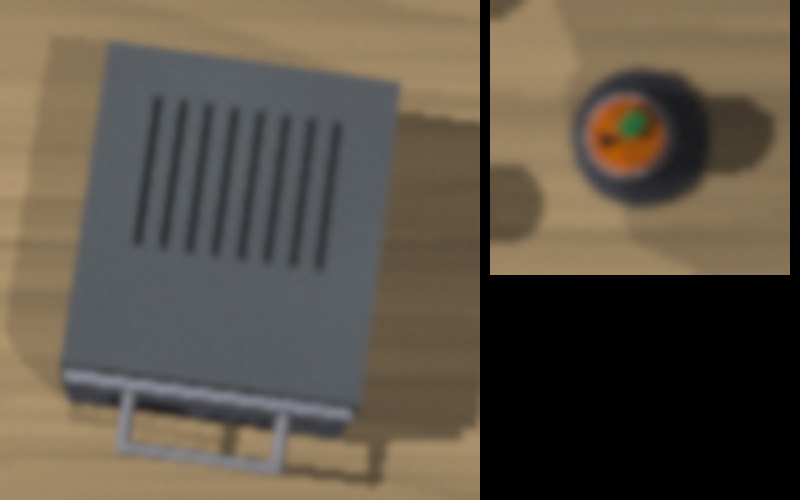

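Run:
```python
from h import *
from scipy.optimize import least_squares
uvT=np.array([[307,50.5],[380,60.7],[369.7,141.5],[295.5,131.6]])
uvS=np.array([[308,241],[384,213],[446,281],[365.5,341]])  # scene: front -y, front +y, rear +y, rear -y? 
L=np.array([[.26,.115,.112],[.26,-.115,.112],[0,-.115,.112],[0,.115,.112]])
def W(p,l): return R.from_euler('z',p[2]).apply(l)+[p[0],p[1],0]
print(atz('scene0',uvS,.112).round(3))
hb=atz('top0',[[310.5,152],[349.5,157.5]],.085); print(hb)
f=lambda p:(proj('top0',W(p,L))-uvT).ravel()
s=least_squares(f,[.71,0,-.14]); print(s.x,s.fun.round(1)); p=s.x
print('handle in rack', R.from_euler('z',-p[2]).apply(hb-[p[0],p[1],0]), proj('scene0',W(p,L)))
print(atz('top0',[[230.2,222.6]],.003),atz('top0',[[227.2,221.8]],.06))
```

```text
[[ 0.7   -0.108  0.112]
 [ 0.738  0.106  0.112]
 [ 0.984  0.077  0.112]
 [ 0.991 -0.163  0.112]]
[[ 0.67307808  0.06467633  0.085     ]
 [ 0.65710279 -0.05517298  0.085     ]]
[ 0.71630303 -0.00205138 -0.12845511] [-0.2 -0.   0.1 -0.   0.6  0.2 -0.5 -0.2]
handle in rack [[-0.05141678  0.06064073  0.085     ]
 [-0.0519075  -0.0602676   0.085     ]] [[447.8333909  282.0041534 ]
 [361.030758   326.23380526]
 [305.531176   243.01196362]
 [383.96867746 210.52206754]]
[[0.45716198 0.32044236 0.003     ]] [[0.45793301 0.3202089  0.06      ]]
```

>>> apply_moves(series="0.012 -0.005 0 0 0 0.023 -1; 0.037 -0.016 0 0 0 0.07 -1; 0.068 -0.03 0 0 0 0.13 -1; 0.105 -0.046 0 0 0 0.2 -1; 0.142 -0.0625 0 0 0 0.27 -1; 0.179 -0.079 0 0 0 0.34 -1; 0.216 -0.095 0 0 0 0.411 -1; 0.253 -0.1115 0 0 0 0.482 -1; 0.287 -0.1265 0 0 0 0.546 -1; 0.309 -0.136 0 0 0 0.5873 -1")

```text
time_s: 1.1
position: [0.4725, -0.2544, 0.1997]
ee_rot: [-3.134, 0.203, 0.001]
contact_force: [0.4, -0.5, -0.5]
finger_gap: 0.0101
gripper_force: 0.0
```

>>> apply_moves(series="0.01 -0.016 0 0 0 0 -1; 0.03 -0.047 0 0 0 0 -1; 0.052 -0.082 0 0 0 0 -1; 0.075 -0.117 0 0 0 0 -1; 0.098 -0.153 0 0 0 0 -1; 0.12 -0.188 0 0 0 0 -1; 0.142 -0.222 0 0 0 0 -1; 0.162 -0.253 0 0 0 0 -1; 0.176 -0.275 0 0 0 0 -1; 0.182 -0.284 0 0 0 0 -1")

```text
time_s: 2.1
position: [0.689, 0.0039, 0.199]
ee_rot: [-3.135, 0.198, 0.002]
contact_force: [-0.7, -0.2, 0.0]
finger_gap: 0.0006
gripper_force: 0.0
```

Run:
```python
from h import *
grab("wrist","w1"); s=manip.read_state(); print(s['position'],s['ee_rot'],s['joint_positions'],s['finger_gap'],s['time_s'])
p=[.7163,-.0021,-.1285]
print('local',R.from_euler('z',-p[2]).apply(s['position']-[p[0],p[1],0]))
im=cv2.imread('pics/w1.png')
for y in(.06,0,-.06):
    for x,z in((-.0517,.085),(-.0097,.104)):
        q=proj('w1',R.from_euler('z',p[2]).apply([x,y if z<.1 else 1.8*y,z])+[p[0],p[1],0])[0]; print(q.round(1)); cv2.circle(im,tuple(int(v) for v in q),2,(0,0,255),-1)
cv2.imwrite('pics/w1m.png',im)
```

```text
[0.68915788 0.00400899 0.19908311] [-3.13463439e+00  1.97829717e-01  1.28942335e-03] [-1.66283206e-01  4.32220817e-01  1.28982465e+00  6.40349110e-04
  1.42043828e+00  1.53047161e+00] 0.00037915461563239736 2.15
local [-0.02770119  0.00258045  0.19908311]
[259.7 214.4]
[196.4 172.7]
[325.4 214.6]
[325.9 172.8]
[391.  214.8]
[455.3 173.5]
```

View pics/w1m.png

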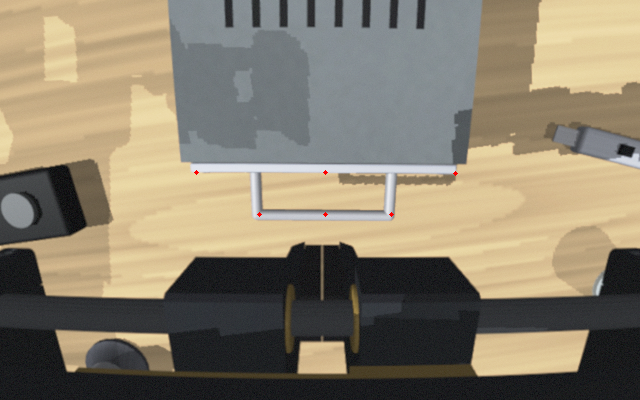

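The wrist view shows the handle bar at row 214 and the panel edge at row 172. Both lie on my projected marks, so the pose is good. I'll descend into the slot and pull.

>>> apply_moves(series="0 0.001 0.01 0 0 0 -1; 0 0.0025 0.03 0 0 0 -1; 0 0.0025 0.055 0 0 0 -1; 0 0.0025 0.08 0 0 0 -1; 0 0.0025 0.1 0 0 0 -1; 0 0.0025 0.115 0 0 0 -1; 0 0.0025 0.126 0 0 0 -1; 0 0.0025 0.131 0 0 0 -1; 0 0.0025 0.132 0 0 0 -1; -0.004 0.0025 0.132 0 0 0 -1")

```text
time_s: 3.15
position: [0.6849, -0.0007, 0.0689]
ee_rot: [3.135, -0.202, 0.003]
contact_force: [-0.4, 0.3, 0.1]
finger_gap: 0.0001
gripper_force: 0.0
```

>>> apply_moves(series="-0.004 0 0 0 0 0 -1; -0.01 0 0 0 0 0 -1; -0.02 0 0 0 0 0 -1; -0.034 0 0 0 0 0 -1; -0.05 0 0 0 0 0 -1; -0.066 0 0 0 0 0 -1; -0.082 0 0 0 0 0 -1; -0.095 0 0 0 0 0 -1; -0.104 0 0 0 0 0 -1; -0.11 0 0 0 0 0 -1")

```text
time_s: 4.15
position: [0.5742, 0.0139, 0.0683]
ee_rot: [3.135, -0.202, 0.0]
contact_force: [-0.8, 0.5, -1.0]
finger_gap: 0.0002
gripper_force: 0.0
```

>>> apply_moves(series="-0.005 0 0 0 0 0 -1; -0.01 0 0 0 0 0 -1; -0.016 0 0 0 0 0 -1; -0.022 0 0 0 0 0 -1; -0.027 0 0 0 0 0 -1; -0.031 0 0 0 0 0 -1; -0.034 0 0 0 0 0 -1; -0.036 0 0 0 0 0 -1; -0.038 0 0 0 0 0 -1; -0.04 0 0 0 0 0 -1")

```text
time_s: 5.15
position: [0.5353, 0.0188, 0.068]
ee_rot: [3.135, -0.202, 0.0]
contact_force: [-0.0, -0.5, -0.6]
finger_gap: 0.0009
gripper_force: 0.0
```

>>> apply_moves(series="-0.001 0 0 0 0 0 -1; -0.002 0 0 0 0 0 -1; -0.003 0 0 0 0 0 -1; -0.004 0 0 0 0 0 -1; -0.005 0 0 0 0 0 -1; -0.006 0 0 0 0 0 -1; -0.006 0 0 0 0 0 -1; -0.006 0 0 0 0 0 -1; -0.006 0 0 0 0 0 -1; -0.006 0 0 0 0 0 -1")

```text
time_s: 6.15
position: [0.5294, 0.0196, 0.068]
ee_rot: [-3.135, 0.202, -0.0]
contact_force: [0.2, -0.5, 0.3]
finger_gap: 0.0004
gripper_force: 0.0
```

>>> apply_moves(series="-0.001 0 0 0 0 0 -1; -0.002 0 0 0 0 0 -1; -0.003 0 0 0 0 0 -1; -0.004 0 0 0 0 0 -1; -0.004 0 0 0 0 0 -1; -0.004 0 0 0 0 0 -1; -0.004 0 0 0 0 0 -1; -0.004 0 0 0 0 0 -1; -0.004 0 0 0 0 0 -1; -0.004 0 0 0 0 0 -1")

```text
time_s: 7.15
position: [0.5254, 0.0201, 0.068]
ee_rot: [3.135, -0.202, 0.0]
contact_force: [0.3, 0.2, -0.2]
finger_gap: 0.0006
gripper_force: 0.0
```

Run:
```python
from h import *
grab("wrist","w2"); grab("top","t2"); s=manip.read_state(); print(s['position'],s['contact_force'],s['time_s'])
a=cv2.imread('pics/w2.png'); b=cv2.imread('pics/t2.png')[40:240,180:440]
b=cv2.resize(b,None,fx=2,fy=2,interpolation=cv2.INTER_CUBIC)
o=np.zeros((600,800,3),np.uint8); a=a[:310]; a=cv2.resize(a,(413,200)); o[:200,:413]=a; o[200:600,:520]=b
cv2.imwrite('pics/c2.png',o)
```

```text
[0.52541073 0.02010347 0.06800174] [-0.08537982 -0.56141115  0.23842614] 7.25
```

View pics/c2.png

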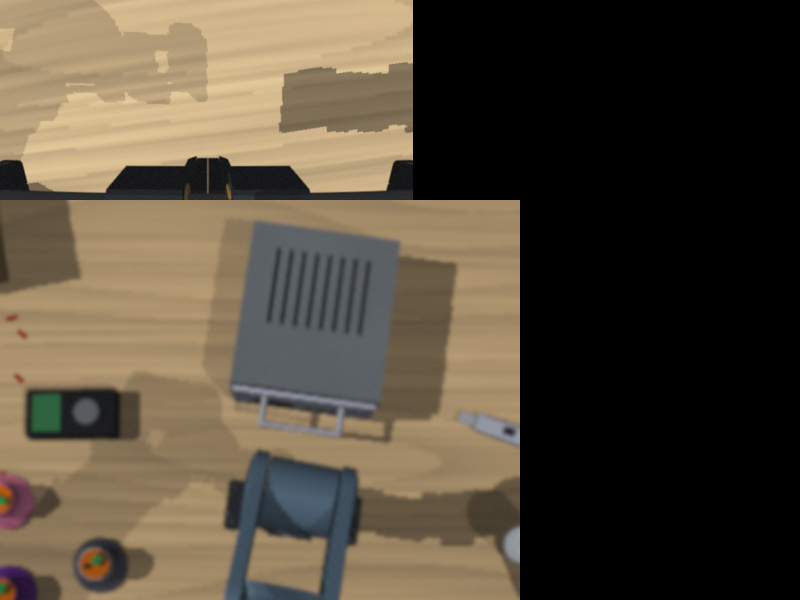

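The composite shows that the tray hasn't moved: the handle is still at the rack front, and the tool is now clear of it on the robot's side. So the finger missed the bar. I'll check where the TCP projects in each view.

Run:
```python
from h import *
P=np.array([.68915788,.00400899,.19908311])
print('w1 tcp',proj('w1',P), load('w1')[2].round(3).tolist())
print('cam pos rel', load('w1')[2][:3,3]-P)
s=manip.read_state(); print('t2 tcp',proj('t2',s['position']),'w2 tcp',proj('w2',s['position']), load('w2')[2][:3,3]-s['position'])
```

```text
w1 tcp [[323.08464856 233.24548474]] [[-0.125, 0.956, 0.264, 0.757], [-0.992, -0.12, -0.034, -0.004], [-0.001, -0.266, 0.964, 0.384], [0.0, 0.0, 0.0, 1.0]]
cam pos rel [ 0.06770416 -0.00786279  0.18492069]
t2 tcp [[324.63261189 200.51935061]] w2 tcp [[323.32042463 233.51212386]] [ 0.06768496 -0.00780868  0.18504116]
```

Run:
```python
from h import *
f=grab("scene","s2")
im=cv2.imread('pics/s2.png'); s=manip.read_state(); q=proj('s2',s['position'])[0]; print(q)
cv2.circle(im,tuple(int(v) for v in q),2,(0,0,255),-1)
cv2.imwrite('pics/s2c.png',cv2.resize(im[90:310,200:460],None,fx=2.6,fy=2.6,interpolation=cv2.INTER_CUBIC))
```

```text
[311.52185419 193.86986635]
```

View pics/s2c.png

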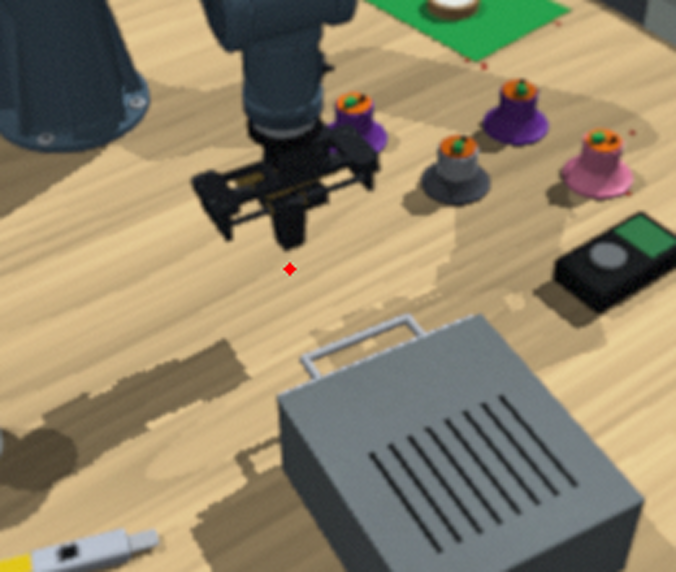

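Run:
```python
from h import *
s=manip.read_state(); p=s['position']
x=np.array([.9918,-.1281,0])
for h in(0,.01,.02,.03,.04):
    print(h,proj('s2',p+[0,0,h])[0].round(1),[proj('w2',p+[0,0,h]+dx*x)[0].round(1) for dx in(-.009,0,.009)])
im=cv2.imread('pics/w2.png')[215:345,250:400]
im2=cv2.imread('pics/s2.png')[145:205,270:350]
a=cv2.resize(im,None,fx=4,fy=4,interpolation=cv2.INTER_CUBIC);b=cv2.resize(im2,(200,150),interpolation=cv2.INTER_CUBIC)
a=cv2.convertScaleAbs(a,alpha=2.2); o=np.zeros((520,800,3),np.uint8);o[:,:600]=a;o[:150,600:]=cv2.convertScaleAbs(b,alpha=1.8)
cv2.imwrite('pics/c3.png',o)
```

```text
0 [311.5 193.9] [array([323.3, 248.1]), array([323.3, 233.5]), array([323.4, 218.5])]
0.01 [311.4 191.3] [array([323.4, 255.1]), array([323.4, 239.9]), array([323.4, 224.2])]
0.02 [311.3 188.8] [array([323.5, 262.9]), array([323.5, 246.9]), array([323.5, 230.5])]
0.03 [311.1 186.2] [array([323.6, 271.5]), array([323.6, 254.8]), array([323.6, 237.5])]
0.04 [311.  183.5] [array([323.7, 281.1]), array([323.7, 263.5]), array([323.8, 245.4])]
```

View pics/c3.png

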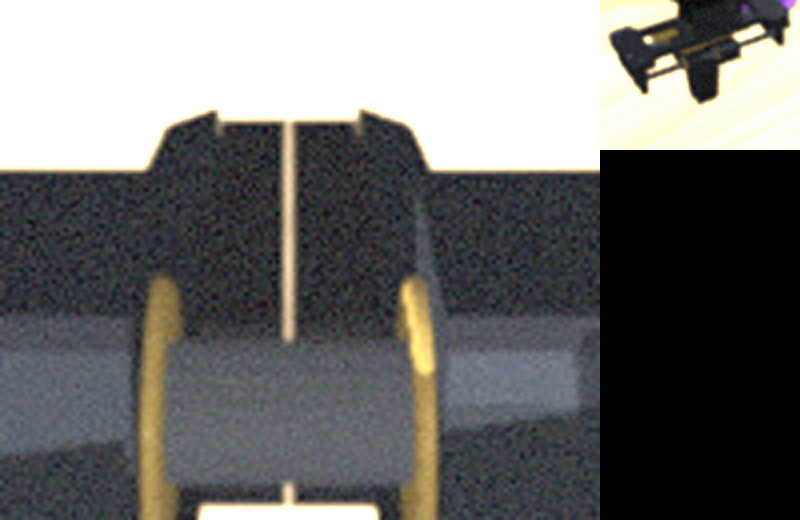

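Run:
```python
from h import *
p=np.array([.25454790,-.51501707,.19923212]); y=np.array([.4429,-.8966,0]);x=np.array([.8966,.4429,0])
for h in(0,.01,.02,.03,.04): print(h,[proj('scene0',p+[0,0,h]+s*.053*y+.009*x)[0].round(1) for s in(-1,0,1)])
s=manip.read_state(); p=s['position'];x=np.array([.9918,-.1281,0])
for h in(.03,.04,.05): print(h,proj('s2',p+[0,0,h]+.009*x)[0].round(1))
im=cv2.imread('pics/scene0.png')[100:210,0:120]
cv2.imwrite('pics/c4.png',cv2.convertScaleAbs(cv2.resize(im,None,fx=5,fy=5,interpolation=cv2.INTER_CUBIC),alpha=1.8))
```

```text
0 [array([ 97.5, 172.6]), array([ 81.4, 184.6]), array([ 64.4, 197.3])]
0.01 [array([ 96.2, 169.7]), array([ 79.9, 181.7]), array([ 62.8, 194.4])]
0.02 [array([ 94.8, 166.8]), array([ 78.4, 178.8]), array([ 61.1, 191.4])]
0.03 [array([ 93.4, 163.9]), array([ 76.9, 175.8]), array([ 59.5, 188.5])]
0.04 [array([ 92.1, 160.9]), array([ 75.4, 172.8]), array([ 57.8, 185.4])]
0.03 [312.6 188. ]
0.04 [312.5 185.4]
0.05 [312.3 182.8]
```

View pics/c4.png

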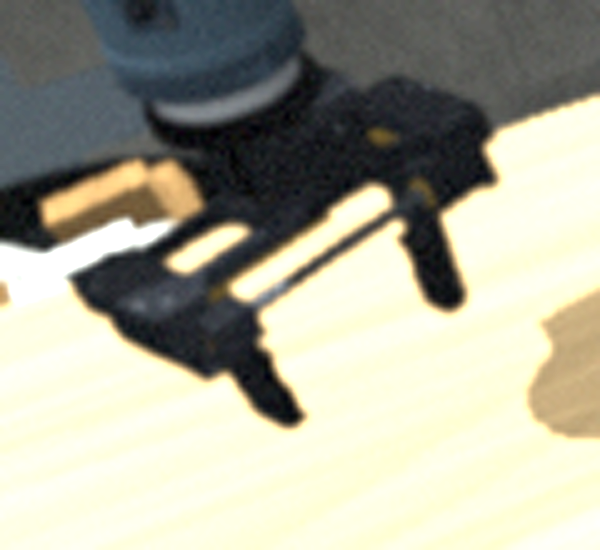

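The tips sit about 40 mm above the reported TCP in all three views: scene tips at raw (58,185) and (89,161), closed tip at (311,185), wrist tip edge at row 245. So I'll command everything 40 mm lower, and redo the pull.

>>> apply_moves(series="0.005 0 -0.008 0 0 0 -1; 0.02 -0.002 -0.015 0 0 0 -1; 0.045 -0.0025 -0.015 0 0 0 -1; 0.075 -0.0025 -0.015 0 0 0 -1; 0.105 -0.0025 -0.015 0 0 0 -1; 0.132 -0.0025 -0.015 0 0 0 -1; 0.152 -0.0025 -0.015 0 0 0 -1; 0.162 -0.0025 -0.015 0 0 0 -1; 0.164 -0.0025 -0.01 0 0 0 -1; 0.164 -0.0025 0 0 0 0 -1")

```text
time_s: 8.3
position: [0.6886, 0.0016, 0.0683]
ee_rot: [3.135, -0.201, 0.002]
contact_force: [-0.4, 0.3, -0.9]
finger_gap: 0.0007
gripper_force: 0.0
```

>>> apply_moves(series="0 0 0.006 0 0 0 -1; 0 0 0.016 0 0 0 -1; 0 0 0.026 0 0 0 -1; 0 0 0.034 0 0 0 -1; 0 0 0.039 0 0 0 -1; 0 0 0.04 0 0 0 -1; -0.005 0 0.04 0 0 0 -1; -0.012 0 0.04 0 0 0 -1; -0.02 0 0.04 0 0 0 -1; -0.03 0 0.04 0 0 0 -1")

```text
time_s: 9.3
position: [0.6588, 0.0054, 0.0286]
ee_rot: [3.135, -0.202, 0.003]
contact_force: [4.0, 0.5, -0.6]
finger_gap: 0.0003
gripper_force: 1.9
```

>>> apply_moves(series="-0.006 0 0 0 0 0 -1; -0.016 0 0 0 0 0 -1; -0.03 0 0 0 0 0 -1; -0.045 0 0 0 0 0 -1; -0.06 0 0 0 0 0 -1; -0.074 0 0 0 0 0 -1; -0.086 0 0 0 0 0 -1; -0.096 0 0 0 0 0 -1; -0.103 0 0 0 0 0 -1; -0.108 0 0 0 0 0 -1")

```text
time_s: 10.3
position: [0.5514, 0.0195, 0.0285]
ee_rot: [-3.135, 0.202, -0.001]
contact_force: [4.6, 2.0, -0.1]
finger_gap: 0.0005
gripper_force: 1.9
```

>>> apply_moves(series="-0.002 0 0 0 0 0 -1; -0.004 0 0 0 0 0 -1; -0.006 0 0 0 0 0 -1; -0.008 0 0 0 0 0 -1; -0.01 0 0 0 0 0 -1; -0.012 0 0 0 0 0 -1; -0.014 0 0 0 0 0 -1; -0.015 0 0 0 0 0 -1; -0.016 0 0 0 0 0 -1; -0.016 0 0 0 0 0 -1")

```text
time_s: 11.3
position: [0.5348, 0.0212, 0.0276]
ee_rot: [3.135, -0.202, -0.003]
contact_force: [0.4, -1.1, 0.7]
finger_gap: 0.0003
gripper_force: 0.4
```

>>> apply_moves(series="-0.001 0 0 0 0 0 -1; -0.002 0 0 0 0 0 -1; -0.003 0 0 0 0 0 -1; -0.004 0 0 0 0 0 -1; -0.005 0 0 0 0 0 -1; -0.005 0 0 0 0 0 -1; -0.005 0 0 0 0 0 -1; -0.005 0 0 0 0 0 -1; -0.005 0 0 0 0 0 -1; -0.005 0 0 0 0 0 -1")

```text
time_s: 12.3
position: [0.5333, 0.0214, 0.0282]
ee_rot: [3.135, -0.202, 0.009]
contact_force: [11.9, -0.6, -9.6]
finger_gap: 0.0004
gripper_force: 5.8
```

Run:
```python
from h import *
grab("wrist","w3"); grab("top","t3"); s=manip.read_state(); print(s['position'],s['contact_force'],s['time_s'])
a=cv2.imread('pics/w3.png')[:310]; b=cv2.imread('pics/t3.png')[110:240,260:420]
b=cv2.resize(b,None,fx=2.2,fy=2.2,interpolation=cv2.INTER_CUBIC)
o=np.zeros((600,640,3),np.uint8); o[:310]=a; o[312:312+b.shape[0],:b.shape[1]]=b
cv2.imwrite('pics/c5.png',o)
```

```text
[0.53322288 0.0214318  0.02818575] [10.57030058 -1.3597634  -8.82462312] 12.4
```

View pics/c5.png

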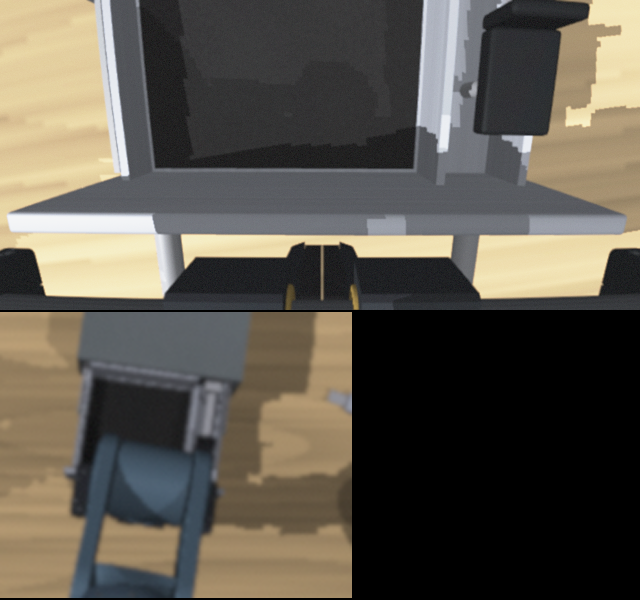

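The tray is on its end stop (12 N). The bay is open and the raised tab's pad spans about (476–560, 32–134) in the wrist view. I'll measure the bay, the pad and the panel from it.

Run:
```python
from h import *
p=[.7163,-.0021,-.1285]
loc=lambda P:R.from_euler('z',-p[2]).apply(np.atleast_2d(P)-[p[0],p[1],0]).round(4)
print('pad',loc(atz('w3',[[484,32],[560,32],[548,134],[476,132]],.080)))
print('floor',loc(atz('w3',[[155,168],[415,168]],.020)))
print('panel outer',loc(atz('w3',[[9,232],[623,232]],.104)))
print('spk',loc([[.4576,.3203,0]]))
# refine speaker with top3: orange board centroid
for n in('top0','t3'):
    im=cv2.imread(f'pics/{n}.png').astype(int)[190:255,205:255]; b,g,r=im[...,0],im[...,1],im[...,2]
    m=(r>150)&(r-b>80)&(g<r*.75); ys,xs=np.nonzero(m); print(n,m.sum(),loc(atz(n,[[xs.mean()+205,ys.mean()+190]],.062)), atz(n,[[xs.mean()+205,ys.mean()+190]],.062))
    gr=im.sum(2); d=(gr<200); print(d.sum())
```

```text
pad [[-0.088  -0.0586  0.08  ]
 [-0.0867 -0.0881  0.08  ]
 [-0.1246 -0.0886  0.08  ]
 [-0.1243 -0.059   0.08  ]]
floor [[-0.1477  0.0972  0.02  ]
 [-0.148  -0.0525  0.02  ]]
panel outer [[-0.1573  0.114   0.104 ]
 [-0.1572 -0.1076  0.104 ]]
spk [[-0.2979  0.2866  0.    ]]
top0 54 [[-0.3024  0.295   0.062 ]] [[0.45420188 0.32920512 0.062     ]]
468
t3 51 [[-0.3016  0.2899  0.062 ]] [[0.45437826 0.32406368 0.062     ]]
319
```

>>> apply_moves(series="0.004 0 0 0 0 0 -1; 0.01 0 0 0 0 0 -1; 0.012 0 -0.003 0 0 0 -1; 0.012 0 -0.015 0 0 0 -1; 0.012 0 -0.035 0 0 0 -1; 0.012 0 -0.06 0 0 0 -1; 0.01 0 -0.08 0 0 0 -1; 0 -0.01 -0.092 0 0 0 -0.5; -0.01 -0.025 -0.092 0 0 0 0; -0.02 -0.045 -0.092 0 0 0 0.5")

```text
time_s: 13.4
position: [0.516, 0.0698, 0.1205]
ee_rot: [-3.135, 0.203, -0.001]
contact_force: [0.1, 0.1, -0.8]
finger_gap: 0.0225
gripper_force: 0.0
```

>>> apply_moves(series="-0.01 -0.03 0 0 0 0 1; -0.024 -0.065 0 0 0 0 1; -0.038 -0.102 0 0 0 0 1; -0.052 -0.139 0 0 0 0 1; -0.065 -0.173 0 0 0 0 1; -0.076 -0.203 0 0 0 0 1; -0.084 -0.225 0 0 0 0 1; -0.089 -0.237 0 0 0 0 1; -0.091 -0.242 0 0 0 0 1; -0.091 -0.242 0 0 0 0 1")

```text
time_s: 14.4
position: [0.4568, 0.3209, 0.1197]
ee_rot: [3.135, -0.2, -0.001]
contact_force: [1.0, -0.1, 0.0]
finger_gap: 0.0882
gripper_force: 0.0
```

Run:
```python
from h import *
p=[.7163,-.0021,-.1285]
loc=lambda P:R.from_euler('z',-p[2]).apply(np.atleast_2d(P)-[p[0],p[1],0]).round(4)
grab('wrist','w4'); s=manip.read_state(); print(s['time_s'],s['position'],loc(s['position']),s['contact_force'])
im=cv2.imread('pics/w4.png').astype(int); b,g,r=im[...,0],im[...,1],im[...,2]
print('pred board',proj('w4',[.4576,.3203,.065]),'flange',proj('w4',[.4576,.3203,.006]))
m=((r>120)&(r-b>80)&(g<r*.7)).astype(np.uint8)
n,l,st,c=cv2.connectedComponentsWithStats(m)
for i in range(1,n):
    if st[i,4]>60: print(st[i],c[i].round(1),loc(atz('w4',[c[i]],.062)))
```

```text
14.45 [0.45721946 0.32035401 0.11981049] [[-0.2983  0.2866  0.1198]] [ 0.06752107 -1.09617004  0.24095526]
pred board [[323.64144211 206.27018302]] flange [[323.26258315 188.36427623]]
[102  38  11  10  66] [107.1  42.6] [[-0.184   0.4333  0.062 ]]
[  55   64   61   68 2207] [83.6 98.2] [[-0.2201  0.4556  0.062 ]]
[ 29 157  11  11  77] [ 34.3 162.2] [[-0.2648  0.5032  0.062 ]]
[ 291  176   63   60 2335] [321.3 206.8] [[-0.2991  0.2883  0.062 ]]
[122 258  43  40 620] [135.7 273.1] [[-0.3542  0.436   0.062 ]]
[374 346  53  28 839] [398.4 358.7] [[-0.434   0.2223  0.062 ]]
```

>>> apply_moves(series="0 -0.001 0.01 0 0 0 1; -0.001 -0.001 0.03 0 0 0 1; -0.001 -0.001 0.055 0 0 0 1; -0.001 -0.001 0.08 0 0 0 1; -0.001 -0.001 0.1 0 0 0 1; -0.001 -0.001 0.115 0 0 0 1; -0.001 -0.001 0.126 0 0 0 1; -0.001 -0.001 0.132 0 0 0 1; -0.001 -0.001 0.134 0 0 0 1; -0.001 -0.001 0.134 0 0 0 0.6")

```text
time_s: 15.45
position: [0.4569, 0.322, -0.0137]
ee_rot: [-3.135, 0.202, -0.001]
contact_force: [0.1, 0.3, -1.2]
finger_gap: 0.0826
gripper_force: 0.0
```

>>> apply_moves(series="0 0 0 0 0 0 0.4; 0 0 0 0 0 0 0.3; 0 0 0 0 0 0 0.2; 0 0 0 0 0 0 0.1; 0 0 0 0 0 0 -1; 0 0 0 0 0 0 -1; 0 0 0 0 0 0 -1; 0 0 0 0 0 0 -1; 0 0 0 0 0 0 -1; 0 0 0 0 0 0 -1")

```text
time_s: 16.45
position: [0.4567, 0.3219, -0.0136]
ee_rot: [3.135, -0.202, 0.0]
contact_force: [-1.9, -2.1, 5.3]
finger_gap: 0.0516
gripper_force: 30.0
```

>>> apply_moves(series="0 0 -0.004 0 0 0 -1; 0 0 -0.014 0 0 0 -1; 0 0 -0.03 0 0 0 -1; 0 0 -0.05 0 0 0 -1; 0 0 -0.07 0 0 0 -1; 0 0 -0.088 0 0 0 -1; 0 0 -0.104 0 0 0 -1; 0 0 -0.115 0 0 0 -1; 0 0 -0.122 0 0 0 -1; 0 0 -0.125 0 0 0 -1")

```text
time_s: 17.45
position: [0.4566, 0.322, 0.1115]
ee_rot: [-3.135, 0.202, -0.001]
contact_force: [0.2, -1.2, -3.7]
finger_gap: 0.0513
gripper_force: 30.0
```

>>> apply_moves(series="0.003 0.003 0 0 0 0 -1; 0.012 0.014 0 0 0 0 -1; 0.026 0.031 0 0 0 0 -1; 0.044 0.052 0 0 0 0 -1; 0.064 0.076 0 0 0 0 -1; 0.084 0.1 0 0 0 0 -1; 0.104 0.123 0 0 0 0 -1; 0.124 0.147 0 0 0 0 -1; 0.142 0.168 0 0 0 0 -1; 0.16 0.189 0 0 0 0 -1")

```text
time_s: 18.45
position: [0.5912, 0.1115, 0.11]
ee_rot: [3.135, -0.203, -0.002]
contact_force: [-0.2, 0.6, -3.2]
finger_gap: 0.0511
gripper_force: 30.0
```

>>> apply_moves(series="0.015 0.018 0 0 0 0 -1; 0.028 0.033 0 0 0 0 -1; 0.04 0.047 0 0 0 0 -1; 0.05 0.059 0 0 0 0 -1; 0.057 0.068 0 0 0 0 -1; 0.062 0.073 0 0 0 0 -1; 0.0645 0.076 0 0 0 0 -1; 0.0645 0.0765 0 0 0 0 -1; 0.0645 0.0765 0 0 0 0 -1; 0.0645 0.0765 0 0 0 0 -1")

```text
time_s: 19.45
position: [0.6448, 0.0305, 0.111]
ee_rot: [-3.135, 0.2, 0.0]
contact_force: [0.0, 0.9, -3.1]
finger_gap: 0.0514
gripper_force: 30.0
```

Run:
```python
from h import *
p=[.7163,-.0021,-.1285]
loc=lambda P:R.from_euler('z',-p[2]).apply(np.atleast_2d(P)-[p[0],p[1],0]).round(4)
grab('wrist','w5'); grab('scene','s5'); s=manip.read_state(); print(s['time_s'],loc(s['position']),s['contact_force'],s['finger_gap'])
im=cv2.imread('pics/w5.png').astype(int); b,g,r=im[...,0],im[...,1],im[...,2]
m=((r>120)&(r-b>80)&(g<r*.7)).astype(np.uint8)
n,l,st,c=cv2.connectedComponentsWithStats(m)
for i in range(1,n):
    if st[i,4]>60: print(st[i],c[i].round(1),loc(atz('w5',[c[i]],.125+.062)))
```

```text
19.55 [[-0.0749  0.0231  0.1111]] [-0.0963811  -0.63933141 -3.72726357] 0.05088691323351545
[ 260  247  124   52 3650] [316.4 273.8] [[-0.0621  0.0259  0.187 ]]
[ 274  336   96   22 1421] [321.5 344.7] [[-0.0916  0.0241  0.187 ]]
```

>>> apply_moves(series="0 0 0.005 0 0 0 -1; 0 0 0.015 0 0 0 -1; 0 0 0.03 0 0 0 -1; 0 0 0.046 0 0 0 -1; 0 0 0.062 0 0 0 -1; 0 0 0.076 0 0 0 -1; 0 0 0.087 0 0 0 -1; 0 0 0.094 0 0 0 -1; 0 0 0.098 0 0 0 -1; 0 0 0.1 0 0 0 -1")

```text
time_s: 20.55
position: [0.6453, 0.0298, 0.0109]
ee_rot: [3.135, -0.202, 0.0]
contact_force: [0.3, 0.0, -2.8]
finger_gap: 0.051
gripper_force: 30.0
```

>>> apply_moves(series="0 0 0.0005 0 0 0 -1; 0 0 0.001 0 0 0 -1; 0 0 0.0015 0 0 0 -1; 0 0 0.002 0 0 0 -1; 0 0 0.0025 0 0 0 -1; 0 0 0.003 0 0 0 -1; 0 0 0.0035 0 0 0 -1; 0 0 0.004 0 0 0 -1; 0 0 0.004 0 0 0 -1; 0 0 0.004 0 0 0 -1")

```text
time_s: 21.55
position: [0.6451, 0.0299, 0.007]
ee_rot: [-3.135, 0.202, 0.0]
contact_force: [1.2, 0.1, -3.4]
finger_gap: 0.0514
gripper_force: 30.0
```

>>> apply_moves(series="0 0 0.0003 0 0 0 -1; 0 0 0.0006 0 0 0 -1; 0 0 0.0009 0 0 0 -1; 0 0 0.0012 0 0 0 -1; 0 0 0.0015 0 0 0 -1; 0 0 0.0015 0 0 0 -1; 0 0 0.0015 0 0 0 -1; 0 0 0.0015 0 0 0 -1; 0 0 0.0015 0 0 0 -1; 0 0 0.0015 0 0 0 -1")

```text
time_s: 22.55
position: [0.6459, 0.0298, 0.0064]
ee_rot: [3.135, -0.202, 0.002]
contact_force: [-1.1, 0.9, 5.9]
finger_gap: 0.0515
gripper_force: 30.0
```

>>> apply_moves(series="0 0 0 0 0 0 0.25; 0 0 0 0 0 0 0.35; 0 0 0 0 0 0 0.5; 0 0 0 0 0 0 0.8; 0 0 0 0 0 0 0.8; 0 0 -0.005 0 0 0 0.8; 0 0 -0.02 0 0 0 0.8; 0 0 -0.045 0 0 0 0.8; 0 0 -0.07 0 0 0 0.8; 0 0 -0.085 0 0 0 0.8")

```text
time_s: 23.55
position: [0.6468, 0.0297, 0.0942]
ee_rot: [3.135, -0.202, 0.007]
contact_force: [-0.1, -0.6, 1.3]
finger_gap: 0.0791
gripper_force: 0.0
```

>>> apply_moves(series="0 0 0 0 0 0 -1; -0.005 0.015 0 0 0 0 -1; -0.012 0.04 0 0 0 0 -1; -0.02 0.065 0 0 0 0 -1; -0.026 0.085 0 0 0 0 -1; -0.03 0.095 0 0 0 0 -1; -0.0305 0.0975 0.005 0 0 0 -1; -0.0305 0.0975 0.02 0 0 0 -1; -0.0305 0.0975 0.032 0 0 0 -1; -0.0305 0.0975 0.037 0 0 0 -1")

```text
time_s: 24.55
position: [0.6009, -0.0616, 0.0507]
ee_rot: [-3.134, 0.2, 0.006]
contact_force: [0.3, 0.6, -0.3]
finger_gap: 0.0015
gripper_force: 0.0
```

Run:
```python
from h import *
p=[.7163,-.0021,-.1285]
loc=lambda P:R.from_euler('z',-p[2]).apply(np.atleast_2d(P)-[p[0],p[1],0]).round(4)
W=lambda l:R.from_euler('z',p[2]).apply(np.atleast_2d(l))+[p[0],p[1],0]
grab('wrist','w6'); grab('scene','s6'); s=manip.read_state(); print(s['time_s'],loc(s['position']),s['position'],s['contact_force'],s['finger_gap'])
im=cv2.imread('pics/w6.png').astype(int); b,g,r=im[...,0],im[...,1],im[...,2]
m=((r>120)&(r-b>80)&(g<r*.7)).astype(np.uint8)
n,l,st,c=cv2.connectedComponentsWithStats(m)
for i in range(1,n):
    if st[i,4]>60: print(st[i],c[i].round(1),loc(atz('w6',[c[i]],.082)))
a=cv2.imread('pics/w6.png')[:300]; b=cv2.imread('pics/s6.png')[130:260,270:450]
b=cv2.resize(b,None,fx=2.3,fy=2.3,interpolation=cv2.INTER_CUBIC)
o=np.zeros((600,640,3),np.uint8); o[:300]=a; o[300:300+b.shape[0],:b.shape[1]]=b
cv2.imwrite('pics/c6.png',o)
```

```text
24.65 [[-0.1063 -0.074   0.0516]] [ 0.60135111 -0.06186936  0.05157187] [-0.12038865 -0.35823192 -0.77354816] 0.0006158650354619248
[  73  142   94   94 3444] [132.5 196.1] [[-0.0769  0.0163  0.082 ]]
```

View pics/c6.png

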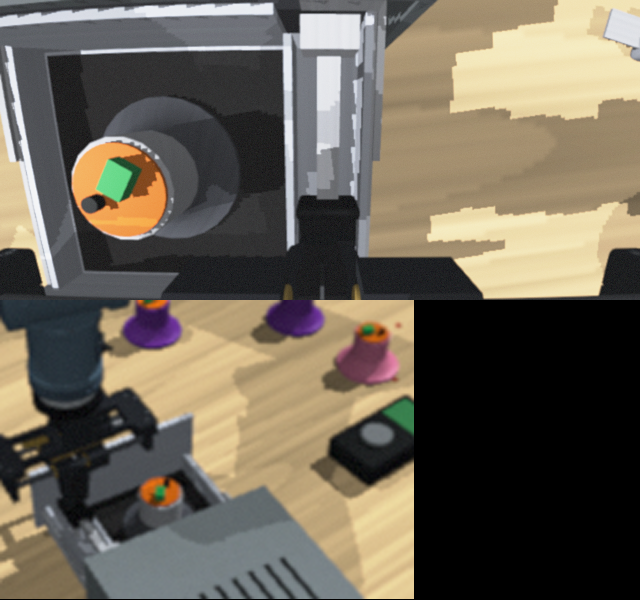

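The speaker stands flat in the bay: board at (119,188), flange flat on the floor. The finger is over the tab, just in front of the upstand (298–358, 200). Next I'll press the tab.

>>> apply_moves(series="0.001 0 0.005 0 0 0 -1; 0.001 0 0.01 0 0 0 -1; 0.001 0 0.013 0 0 0 -1; 0.001 0 0.015 0 0 0 -1; 0.001 0 0.017 0 0 0 -1; 0.001 0 0.019 0 0 0 -1; 0.001 0 0.02 0 0 0 -1; 0.001 0 0.021 0 0 0 -1; 0.001 0 0.021 0 0 0 -1; 0.001 0 0.021 0 0 0 -1")

```text
time_s: 25.65
position: [0.6036, -0.063, 0.0327]
ee_rot: [-3.135, 0.202, -0.001]
contact_force: [0.6, 2.9, 2.4]
finger_gap: 0.0001
gripper_force: 1.5
```

>>> apply_moves(series="0 0 0.0005 0 0 0 -1; 0 0 0.001 0 0 0 -1; 0 0 0.0015 0 0 0 -1; 0 0 0.002 0 0 0 -1; 0 0 0.0025 0 0 0 -1; 0 0 0.003 0 0 0 -1; 0 0 0.0035 0 0 0 -1; 0 0 0.004 0 0 0 -1; 0 0 0.004 0 0 0 -1; 0 0 0.004 0 0 0 -1")

```text
time_s: 26.65
position: [0.6037, -0.0631, 0.0295]
ee_rot: [3.135, -0.202, 0.001]
contact_force: [-0.2, 3.5, 9.6]
finger_gap: 0.0003
gripper_force: 4.7
```

>>> apply_moves(series="0.002 0 0 0 0 0 -1; 0.005 0 0 0 0 0 -1; 0.009 0 0 0 0 0 -1; 0.013 0 0 0 0 0 -1; 0.018 0 0 0 0 0 -1; 0.023 0 0 0 0 0 -1; 0.028 0 0 0 0 0 -1; 0.033 0 0 0 0 0 -1; 0.037 0 0 0 0 0 -1; 0.04 0 0 0 0 0 -1")

```text
time_s: 27.65
position: [0.6435, -0.0684, 0.0295]
ee_rot: [3.135, -0.201, 0.001]
contact_force: [-1.5, 2.3, 9.6]
finger_gap: 0.0003
gripper_force: 4.8
```

Run:
```python
from h import *
p=[.7163,-.0021,-.1285]
loc=lambda P:R.from_euler('z',-p[2]).apply(np.atleast_2d(P)-[p[0],p[1],0]).round(4)
grab('wrist','w7'); s=manip.read_state(); print(s['time_s'],loc(s['position']),s['contact_force'])
im=cv2.imread('pics/w7.png').astype(int); b,g,r=im[...,0],im[...,1],im[...,2]
m=((r>120)&(r-b>80)&(g<r*.7)).astype(np.uint8)
n,l,st,c=cv2.connectedComponentsWithStats(m)
for i in range(1,n):
    if st[i,4]>60: print(st[i],c[i].round(1),loc(atz('w7',[c[i]],.082)))
```

```text
27.7 [[-0.0632 -0.0751  0.0295]] [-0.41735438  2.53685858  7.11881665]
[  50  155   93  103 4017] [108.2 218.7] [[-0.0383  0.0149  0.082 ]]
[ 37 191  28  35  83] [ 46.7 212.5] [[-0.0357  0.0423  0.082 ]]
```

>>> apply_moves(series="-0.002 0 0 0 0 0 -1; -0.003 0 -0.006 0 0 0 -1; -0.003 0 -0.02 0 0 0 -1; -0.003 0 -0.04 0 0 0 -1; -0.005 0 -0.052 0 0 0 -1; -0.015 -0.006 -0.055 0 0 0 -1; -0.04 -0.02 -0.055 0 0 0 -1; -0.07 -0.038 -0.055 0 0 0 -1; -0.1 -0.056 -0.055 0 0 0 -1; -0.125 -0.07 -0.055 0 0 0 -1")

```text
time_s: 28.7
position: [0.5249, 0.0188, 0.0825]
ee_rot: [-3.135, 0.201, 0.004]
contact_force: [-0.6, 0.7, -0.7]
finger_gap: 0.0002
gripper_force: 0.0
```

>>> apply_moves(series="-0.009 -0.005 0 0 0 0 -1; -0.012 -0.007 0.004 0 0 0 -1; -0.012 -0.007 0.014 0 0 0 -1; -0.012 -0.007 0.028 0 0 0 -1; -0.012 -0.007 0.04 0 0 0 -1; -0.012 -0.007 0.047 0 0 0 -1; -0.012 -0.007 0.0485 0 0 0 -1; -0.008 -0.007 0.0485 0 0 0 -1; 0 -0.007 0.0485 0 0 0 -1; 0.01 -0.007 0.0485 0 0 0 -1")

```text
time_s: 29.7
position: [0.5402, 0.0227, 0.0357]
ee_rot: [3.135, -0.202, 0.002]
contact_force: [0.5, 0.4, -0.6]
finger_gap: 0.0003
gripper_force: 0.2
```

Run:
```python
from h import *
p=[.7163,-.0021,-.1285]
loc=lambda P:R.from_euler('z',-p[2]).apply(np.atleast_2d(P)-[p[0],p[1],0]).round(4)
W=lambda l:R.from_euler('z',p[2]).apply(np.atleast_2d(l))+[p[0],p[1],0]
grab('wrist','w8'); s=manip.read_state(); print(s['time_s'],loc(s['position']),s['contact_force'])
g=cv2.cvtColor(cv2.imread('pics/w8.png'),cv2.COLOR_BGR2GRAY)
# brightness profile along tray midline-ish column at panel-top height
for y in (.04,.08):
    print(y,[(round(x,3),int(g[int(v),int(u)])) for x in np.arange(-.16,-.09,.003) for u,v in [proj('w8',W([x,y,.104]))[0]]  if 0<=v<400 and 0<=u<640])
```

```text
29.75 [[-0.1767  0.0019  0.0358]] [ 0.45516718 -0.71520963  0.25227841]
0.04 [(np.float64(-0.16), 196), (np.float64(-0.157), 195), (np.float64(-0.154), 163), (np.float64(-0.151), 128), (np.float64(-0.148), 223), (np.float64(-0.145), 224), (np.float64(-0.142), 226), (np.float64(-0.139), 222), (np.float64(-0.136), 219), (np.float64(-0.133), 233), (np.float64(-0.13), 195), (np.float64(-0.127), 205), (np.float64(-0.124), 197), (np.float64(-0.121), 190), (np.float64(-0.118), 237), (np.float64(-0.115), 231), (np.float64(-0.112), 84), (np.float64(-0.109), 32), (np.float64(-0.106), 42), (np.float64(-0.103), 50), (np.float64(-0.1), 46), (np.float64(-0.097), 47), (np.float64(-0.094), 47), (np.float64(-0.091), 52)]
0.08 [(np.float64(-0.16), 230), (np.float64(-0.157), 221), (np.float64(-0.154), 220), (np.float64(-0.151), 222), (np.float64(-0.148), 225), (np.float64(-0.145), 229), (np.float64(-0.142), 223), (np.float64(-0.139), 224), (np.float64(-0.136), 222), (np.float64(-0.133), 227), (np.float64(-0.13), 228), (np.float64(-0.127), 193), (np.float64(-0.124), 216), (np.float64(-0.121), 180), (np.float64(-0.118), 243), (np.float64(-0.115), 237), (np.float64(-0.112), 113), (np.float64(-0.109), 192), (np.float64(-0.106), 200), (np.float64(-0.103), 199), (np.float64(-0.1), 195), (np.float64(-0.097), 197), (np.float64(-0.094), 198), (np.float64(-0.091), 200)]
```

>>> apply_moves(series="0.004 0 0 0 0 0 -1; 0.01 0 0 0 0 0 -1; 0.019 0 0 0 0 0 -1; 0.03 0 0 0 0 0 -1; 0.043 0 0 0 0 0 -1; 0.056 0 0 0 0 0 -1; 0.069 0 0 0 0 0 -1; 0.081 0 0 0 0 0 -1; 0.09 0 0 0 0 0 -1; 0.096 0 0 0 0 0 -1")

```text
time_s: 30.75
position: [0.6348, 0.0103, 0.0348]
ee_rot: [3.135, -0.202, -0.0]
contact_force: [-3.4, -1.4, 2.7]
finger_gap: 0.0002
gripper_force: 2.0
```

>>> apply_moves(series="0.003 0 0 0 0 0 -1; 0.006 0 0 0 0 0 -1; 0.008 0 0 0 0 0 -1; 0.01 0 0 0 0 0 -1; 0.012 0 0 0 0 0 -1; 0.013 0 0 0 0 0 -1; 0.014 0 0 0 0 0 -1; 0.015 0 0 0 0 0 -1; 0.016 0 0 0 0 0 -1; 0.016 0 0 0 0 0 -1")

```text
time_s: 31.75
position: [0.6501, 0.0086, 0.035]
ee_rot: [-3.135, 0.202, -0.0]
contact_force: [-2.6, -2.1, -0.4]
finger_gap: -0.0
gripper_force: 1.3
```

>>> apply_moves(series="0.001 0 0 0 0 0 -1; 0.002 0 0 0 0 0 -1; 0.003 0 0 0 0 0 -1; 0.004 0 0 0 0 0 -1; 0.005 0 0 0 0 0 -1; 0.006 0 0 0 0 0 -1; 0.006 0 0 0 0 0 -1; 0.006 0 0 0 0 0 -1; 0.006 0 0 0 0 0 -1; 0.006 0 0 0 0 0 -1")

```text
time_s: 32.75
position: [0.6516, 0.0084, 0.0348]
ee_rot: [-3.135, 0.201, 0.015]
contact_force: [-19.4, -1.3, 11.9]
finger_gap: 0.0006
gripper_force: 10.0
```

>>> apply_moves(series="0.001 0 0 0 0 0 -1; 0.002 0 0 0 0 0 -1; 0.003 0 0 0 0 0 -1; 0.003 0 0 0 0 0 -1; 0.003 0 0 0 0 0 -1; 0.003 0 0 0 0 0 -1; 0.003 0 0 0 0 0 -1; 0.003 0 0 0 0 0 -1; 0.003 0 0 0 0 0 -1; 0.003 0 0 0 0 0 -1")

```text
time_s: 33.75
position: [0.6515, 0.0084, 0.0348]
ee_rot: [-3.135, 0.2, 0.025]
contact_force: [-33.1, -0.8, 21.5]
finger_gap: 0.0
gripper_force: 16.0
```

>>> apply_moves(series="-0.005 0 0 0 0 0 -1; -0.015 0 0 0 0 0 -1; -0.03 0 0 0 0 0 -1; -0.05 0 0 0 0 0 -1; -0.07 0 -0.01 0 0 0 -1; -0.09 0 -0.03 0 0 0 -1; -0.11 0 -0.06 0 0 0 -1; -0.13 0 -0.09 0 0 0 -1; -0.145 0 -0.115 0 0 0 -1; -0.15 0 -0.13 0 0 0 -1")

```text
time_s: 34.75
position: [0.511, 0.0272, 0.168]
ee_rot: [-3.135, 0.201, -0.009]
contact_force: [-0.8, 0.2, 0.3]
finger_gap: 0.0005
gripper_force: 0.0
```

Run:
```python
from h import *
p=[.7163,-.0021,-.1285]
W=lambda l:R.from_euler('z',p[2]).apply(np.atleast_2d(l))+[p[0],p[1],0]
grab('top','t9'); grab('scene','s9')
xs=np.arange(-.07,.012,.001)
def prof(n,y,z):
    g=cv2.cvtColor(cv2.imread(f'pics/{n}.png'),cv2.COLOR_BGR2GRAY).astype(np.float32)
    out=0
    for yy in y:
        uv=proj(n,W(np.c_[xs,np.full_like(xs,yy),np.full_like(xs,z)])).astype(np.float32)
        out=out+cv2.remap(g,uv[None,:,0],uv[None,:,1],cv2.INTER_CUBIC)[0]
    return (out/len(y)).astype(int)
for n in('top0','t9'): print(n,'handle',list(prof(n,np.arange(-.04,.041,.01),.085)[::2]),'\n panel',list(prof(n,np.arange(-.09,.091,.01),.104)[40::1]))
s=manip.read_state(); print(s['time_s'],s['position'],s['contact_force'])
for a,b in(('top0','t9'),('scene0','s9')):
    d=cv2.absdiff(cv2.imread(f'pics/{a}.png'),cv2.imread(f'pics/{b}.png')).max(2)
    P={'cup':(448,211),'knife':(436,157),'meter':(216,147)} if a=='top0' else {'cup':(182,247),'knife':(222,307),'meter':(439,190)}
    print(a,{k:int(np.percentile(d[y-12:y+12,x-18:x+18],95)) for k,(x,y) in P.items()})
```

```text
top0 handle [np.int64(137), np.int64(137), np.int64(137), np.int64(136), np.int64(136), np.int64(135), np.int64(132), np.int64(129), np.int64(127), np.int64(128), np.int64(129), np.int64(128), np.int64(124), np.int64(121), np.int64(122), np.int64(125), np.int64(125), np.int64(123), np.int64(123), np.int64(125), np.int64(127), np.int64(130), np.int64(128), np.int64(120), np.int64(103), np.int64(81), np.int64(62), np.int64(52), np.int64(53), np.int64(58), np.int64(65), np.int64(74), np.int64(89), np.int64(108), np.int64(125), np.int64(132), np.int64(125), np.int64(108), np.int64(90), np.int64(80), np.int64(81)] 
 panel [np.int64(129), np.int64(127), np.int64(123), np.int64(117), np.int64(109), np.int64(100), np.int64(91), np.int64(81), np.int64(73), np.int64(67), np.int64(63), np.int64(62), np.int64(62), np.int64(63), np.int64(65), np.int64(67), np.int64(70), np.int64(73), np.int64(78), np.int64(84), np.int64(91), np.int64(100), np.int64(109), np.int64(118), np.int64(125), np.int64(130), np.int64(132), np.int64(130), np.int64(125), np.int64(118), np.int64(109), np.int64(99), np.int64(9
[... 824 characters left out ...]
122), np.int64(116), np.int64(107), np.int64(98), np.int64(88), np.int64(79), np.int64(71), np.int64(66), np.int64(63), np.int64(62), np.int64(63), np.int64(65), np.int64(67), np.int64(69), np.int64(72), np.int64(75), np.int64(80), np.int64(87), np.int64(95), np.int64(104), np.int64(113), np.int64(122), np.int64(128), np.int64(132), np.int64(133), np.int64(131), np.int64(126), np.int64(119), np.int64(111), np.int64(103), np.int64(96), np.int64(92), np.int64(89), np.int64(89), np.int64(89), np.int64(90), np.int64(91), np.int64(92)]
34.85 [0.51235508 0.02679779 0.16831466] [ 1.1908978   0.11859722 -0.11520992]
top0 {'cup': 58, 'knife': 3, 'meter': 9}
scene0 {'cup': 35, 'knife': 9, 'meter': 13}
```

```bash
python3 -c "
from station import manip
print(manip.hand_in())"
```

```text
the job is handed in; nothing more can be done
None
```

The job is handed in at 35 s: the tray was pulled to its end stop, the speaker set face down in the bay, the tab held down while the tray went back past the catch, and the tray pushed home to a hard stop. The knife and meter look unmoved; the images near the cup did change, which I put down to the arm's shadow since the arm never came near it, but I did not check that separately.

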